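Set the tracer of a copy-carving machine on its pattern

TASK

Slide the carved rosette pattern along its channel until it is fully home against the end stop, under the tracer. Then, holding only the slim black ribbed ring, turn it clockwise (seen from above) to wind the tracer down until the pin bears on the rosette with about 10 N, and let go. Keep off the two silver scale rings above and below the black ring and off the tracer itself, never press the pin into the wood with more than 25 N, and leave the gouges, the mallet and the grape carving alone.

Things in the scene. Friction and masses are not known exactly. Their poses are not given: they have to be found in the camera images.
- copier: Copy-carving machine, fixed: grey bed 200 x 620 mm, 15 mm thick, on the bench. Origin on the bench, straight below the vertical axis of the tracer head; +y is the way the pattern slides home, z up. Two silver rails (105 mm apart, 10 mm above the bed, y -200 to +75 mm) make its channel, middle at x = 0. The beam under the head (52 mm wide, top 168 mm above the bench) runs along y from -15 to +315 mm
- stop_face (a point): Middle of the face of the silver end stop that closes the channel, at y = +75 mm in the copier's frame, 26 mm above the bench; the stop is 105 mm wide and stands 28 mm above the bed. Its axes are the copier's. Behind it, at y = +145 mm, stands the grey column, 50 mm square, that carries the beam
- spindle_top (a point): Middle of the top of the grey cutter spindle at the other end of the beam, at y = +300 mm in the copier's frame, 62 mm across, 235 mm above the bench, over a pale blank clamped on the bed. Not to be used
- pattern_center (a point): Centre of the board of the loose rosette pattern (100 mm in x, 150 mm in y, 22 mm thick, 0.25 to 0.5 kg) lying on the bed in the channel, 2.5 mm play each side. Its -y end face is plain, 0 to 22 mm above the bed. Home: its +y end meets the stop and this point is at x = y = 0 of the copier, below the pin. Starts 30 to 55 mm short of it
- pattern: The same pattern, told by its underside: origin under the middle of its board, on top of the bed, 15 mm above the bench. In the middle it has a carved boss, flat on top and 32 mm across there, standing about 12 mm above the board; the petals round it are lower
- ring_middle (a point): Centre, half-way up, of the slim black ribbed depth ring on the axis of the tracer head: 56 mm across, 14 mm tall, middle 190 mm above the bench. Fixed rings lie 1 mm above and 1 mm below it. It can be gripped across from above at any angle. Its friction, about 0.2 N m, keeps it where it is left and holds the tracer under load. The point turns with the ring
- depth_ring (a joint): Angle of the black ring in rad, 0 at the start, growing clockwise seen from above, up to 4.6. A full turn (6.28) lowers the tracer 50 mm. Each newton of the pin on the wood adds 0.008 N m to the torque (about 0.2 N m) needed to turn the ring on
- upper_ring: Fixed silver scale ring above the black ring, 46 mm across, 12 mm tall (198 to 210 mm above the bench); origin at the middle of its underside
- lower_ring: Fixed silver scale ring below the black ring, 66 mm across (stands out 5 mm all round), 10 mm tall, its top face 182 mm above the bench; origin at the middle of its underside
- tracer: Steel tracer rod, 16 mm across, not turning, through the rings (top 225 mm above the bench at the start); goes down as the ring turns. Origin: middle of its lower end, 100 mm up at the start. A pin clamped in it sticks out 28 to 40 mm, differently each time; its ball tip is sprung, 4 N per mm, 7.5 mm at most. Tip starts 10 to 25 mm higher than the boss
- gouge_red_mid (a point): Red-handled carving gouge, 255 mm long along its own x, 24 mm thick, lying on the bench; point near its middle, 12 mm up
- gouge_yellow_mid (a point): Yellow-handled carving gouge, same size, lying on the bench; point near its middle, 12 mm up
- grape_carving: Small finished carving of grapes on a 100 x 130 mm base, 40 mm high, on the bench; origin under its middle
- mallet: Round wooden carver's mallet standing on its head, 92 mm across, 240 mm tall; origin under its middle
Mind the look-alikes: they are no part of the job. What is shaped like the pattern but green is not meant.

How it is judged:
On the way, in this order (a step that is already met when the one before it is completed fails the run):
1. the pattern is home against the end stop (within 2.5 mm), square in its channel (y of pattern_center in the frame of copier above -0.0025 m and angle between the y axis of pattern_center and the y axis of copier, either way round below 0.05 rad), for 0.2 s.
2. the pin bears on the pattern with 4 to 18 N (contact force between tracer and pattern between 4 and 18 N), for 0.2 s.
At the end, for the whole second after the job is handed in: The pattern rests in its channel home against the stop (centre within 2.5 mm of home along the channel and 5 mm across it, square within 0.05 rad), the pin bears on it with 4 to 18 N, and the ring has been let go and stands still (all of step 1 and all of step 2 and x of pattern_center in the frame of copier between -0.005 and 0.005 m and velocity of joint depth_ring between -0.05 and 0.05 rad/s and linear speed of pattern below 0.01 m/s); the robot touches nothing.
It fails at once if the silver scale ring above is touched with more than 3 N (contact force between anything else and upper_ring above 3 N).
It fails at once if the silver scale ring below is touched with more than 3 N (contact force between anything else and lower_ring above 3 N).
It fails at once if the tracer is touched by the robot with more than 3 N (contact force between any of the fingers, the arm and tracer above 3 N).
It fails at once if the pin presses into the pattern with more than 25 N (contact force between tracer and pattern above 25 N).
It fails at once if a gouge, the mallet or the grape carving is moved by more than 30 mm (distance of any of gouge_red_mid, gouge_yellow_mid, mallet, grape_carving from where it was at the start of the episode above 0.03 m).
It also fails if it takes over 72 s, if anything falls off the work surface, if the arm or the gripper's body presses on something with over 40 N, if the wrist force passes 120 N, or if a joint passes its speed limit or range.

ROBOT

A 6-joint arm with a two-finger parallel gripper is mounted at the origin on the work surface. World frame = base frame: x ahead of the robot, y to its left, z up, the work surface at z = 0. Lengths are in m, angles in rad, forces in N, time in s.
With the tool pointing down it reaches from about 0.4 to 0.825 m from the base axis. Payload 7 kg.
Tool frame: the origin (TCP) lies on the centre line of the jaws, within the pads' length; the fingertips stand tip_extent ahead of it and the grasp point (between the pads) lies 6 mm ahead of it (tip_extent is the distance from the TCP to the fingertips, in m); z points along the fingers, y is the direction in which the jaws open and shut (so a half turn about z gives the same grasp; the last joint's range is limited). The gripper opens to 88 mm and grips with 3 to 60 N. Pads are 19 mm wide; open, the fingers measure 130 mm over their backs; the gripper's body (78 mm by 193 mm) begins 47 mm behind the grasp point.
Start: joints at [1.591, 0.359, 0.012, 0, -1.224, -0.288], TCP at [0.179, 0.651, 0.252] pointing down, gripper open.
Joint ranges: [-3.07, 3.07], [-1.43, 2.12], [-1.02, 1.25], [-3.03, 1.67], [-3.05, -0], [-3.03, 3.03]. Speed limits (rad/s): [2.39, 2.39, 3.01, 3.14, 3.14, 3.14].

INTERFACE

Orientations are given as a unit quaternion [x, y, z, w].
In Python, from plant import * gives the robot as it stands.
- The arm moves only by the shell command python3 -m jog 'ROWS' [OPENING] [FORCE]. ROWS is JSON, a list of rows, each a list of 2 entries, a list of its own where there are three numbers: the shift along the world's x, y, z in mm, then the turn about the world's z in degrees. A call has 1 to 12 rows; each row is the pose to reach, as a shift and turn from the pose commanded when the call began; what a row does not reach only later rows make up. A row lasts 1/10 s, in which the tool goes at most 50 mm and 8.59 degrees, less where a joint would pass 70% of its speed; a pose out of reach is approached as far as the arm can. A call with a gripper value outside its range is refused whole. OPENING is the finger opening in mm, from 0 to 87.6, set as the call begins (- or left out, the last holds). The fingers move at their own pace and stop on an object; FORCE is the grip in N (left out, the last holds). Time passes only in rows, so rows that repeat a pose let the fingers close. It gives the time, the measured TCP pose, the force and the opening at its end, in the units of the state.
- sense(): the state, without advancing time (a new reading comes with each control period).
- grab_frame(name): name is "scene" or "top" or "wrist"; returns (picture, depth): 400x640x3 uint8, red, green, blue; 400x640 float32, m along the optical axis (not along the pixel's ray), 0 where there is no reading.
- camera_info(name): a dict with "fx", "fy", "cx", "cy" (pixels), "cam_to_world" (4x4, takes a point from camera to world coordinates). Camera axes: x right, y down, z forward; pixel columns grow to the right and rows downward; lengths in m; the calibration is good to about 2 mm. A picture is of the moment at which its call begins: read the wrist's pose just before it. camera_info takes no time and is no camera call; for the wrist camera it gives the pose at the moment of the call.
- close_job(): hands the job in, once; it reports no verdict.
Trained networks look in the newest picture that a camera, given by its name, has taken for a name from the list of things; names that differ only in an ending like _2 or _b are one class to them, and where a whole thing is asked for, a point or a joint stands for the part that bears it (a point fixed in the world has none). Each returns a list of dicts, best first, with "score" (0 to 1); they miss things now and then, are a little off and sometimes report something else, mostly with a low value. They report only what shows in the picture. A call takes as long as a camera call. They do not tell look-alikes from the thing itself.
- search_frame(target, camera): "extent" ([left, top, right, bottom] in pixels, round what is visible of it).
- masks_of(target, camera): "mask" (400x640 bool, what is visible of it) and "extent" ([left, top, right, bottom] in pixels, round what is visible of it).
The state is a dict: "time_s": time; "qpos": joint angles; "qvel": joint speeds; "joint_torque": joint torques, N m; "ee_pos": TCP position; "tcp_rot": TCP orientation; "force": force on the tool from outside, world axes, zero at the start; "torque": the same for the moment, N m; "gripper_width": opening from 0.0 (shut) to 1.0 (fully open).
Only numpy, scipy, OpenCV 4.12 (cv2) and the standard library are available. Lean on these libraries where they do the work, as an engineer would, in place of code of your own. Each camera call takes 0.05 s, during which the arm holds its last target.

## Working session

There is one attempt and no reset: what is moved stays moved. The work goes in short steps, Python scripts to look and compute and a shell command to move; the robot and the scene stay as the last step left them, time stands still between calls to the robot, and variables do not carry over. Pictures are saved under pics/ and viewed, and the job is handed in when it is done.

```bash
ls; mkdir -p pics; cat > h.py <<'E'
from plant import *
import numpy as np, cv2
def save(n,p): cv2.imwrite('pics/'+n+'.png',cv2.cvtColor(p,cv2.COLOR_RGB2BGR))
def pt(c,u,v,d):
    M=np.array(c['cam_to_world']);return M@np.array([(u-c['cx'])/c['fx']*d,(v-c['cy'])/c['fy']*d,d,1])
def cloud(c,D):
    v,u=np.mgrid[0:400,0:640];M=np.array(c['cam_to_world'])
    P=np.stack([(u-c['cx'])/c['fx']*D,(v-c['cy'])/c['fy']*D,D],-1)@M[:3,:3].T+M[:3,3]
    P[D==0]=np.nan
    return P
def proj(c,P):
    M=np.linalg.inv(np.array(c['cam_to_world']));p=M[:3,:3]@np.array(P)+M[:3,3]
    return p[0]/p[2]*c['fx']+c['cx'],p[1]/p[2]*c['fy']+c['cy']
E
python3 - <<'E'
from h import *
print(sense())
for n in ['scene','top','wrist']:
    c=camera_info(n);p,d=grab_frame(n);save(n+'0',p);np.savez('f_'+n,p=p,d=d,M=c['cam_to_world'],k=[c['fx'],c['fy'],c['cx'],c['cy']])
    print(n,c)
E
```

```text
pics
{'time_s': 0.0, 'qpos': array([ 1.59111871e+00,  3.59389241e-01,  1.10752480e-02, -3.87050727e-04,
       -1.22410952e+00, -2.88086682e-01]), 'qvel': array([ 0.00095161, -0.00029281, -0.00095045, -0.00214438,  0.00175586,
       -0.00019849]), 'joint_torque': array([ 1.12222126e-03, -5.82722318e+01,  2.93054867e+01,  6.99725077e+00,
        6.98208998e-03, -1.50906371e-04]), 'ee_pos': array([0.1784894 , 0.65050646, 0.25062162]), 'tcp_rot': array([ 9.91042020e-01, -1.33547816e-01, -5.48351484e-05,  8.31889097e-04]), 'force': array([0.165975  , 0.55450299, 0.65791496]), 'torque': array([0.00780065, 0.0018595 , 0.00464778]), 'gripper_width': 0.9981179912680808}
scene {'fx': 446.081418460041, 'fy': 446.081418460041, 'cx': 316.81895150592635, 'cy': 198.48250658574565, 'cam_to_world': array([[-0.83959185,  0.3648618 , -0.40244427,  0.98198541],
       [ 0.54316486,  0.57421053, -0.61257996,  0.66527426],
       [ 0.00758071, -0.73291073, -0.68028259,  0.96436953],
       [ 0.        ,  0.        ,  0.        ,  1.        ]])}
top {'fx': 485.7110302233445, 'fy': 485.7110302233445, 'cx': 318.61892054717526, 'cy': 193.53496979108297, 'cam_to_world': array([[-0.0303383 , -0.99588235,  0.08542794,  0.40341844],
       [-0.99953421,  0.02994419, -0.00589125, -0.07321955],
       [ 0.00330892, -0.08556688, -0.99632693,  1.52696283],
       [ 0.        ,  0.        ,  0.        ,  1.        ]])}
wrist {'fx': 278.91545517114395, 'fy': 278.91545517114395, 'cx': 325.14412357261455, 'cy': 201.73834801728523, 'cam_to_world': array([[-0.26517825, -0.93256292, -0.24496305,  0.24342986],
       [-0.96419845,  0.2568361 ,  0.06600438,  0.63196861],
       [ 0.00136212,  0.25369591, -0.96728307,  0.38377333],
       [ 0.        ,  0.        ,  0.        ,  1.        ]])}
```

View pics/scene0.png

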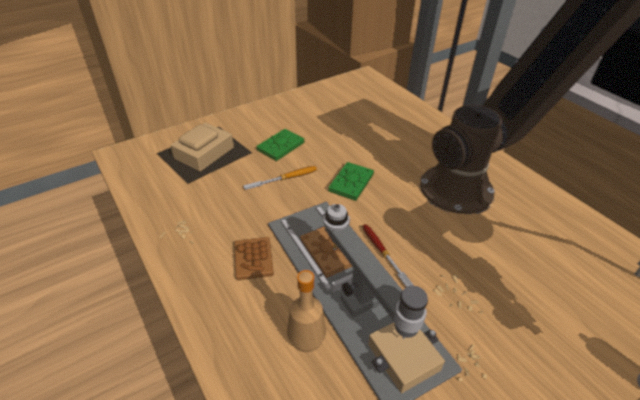

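View pics/top0.png

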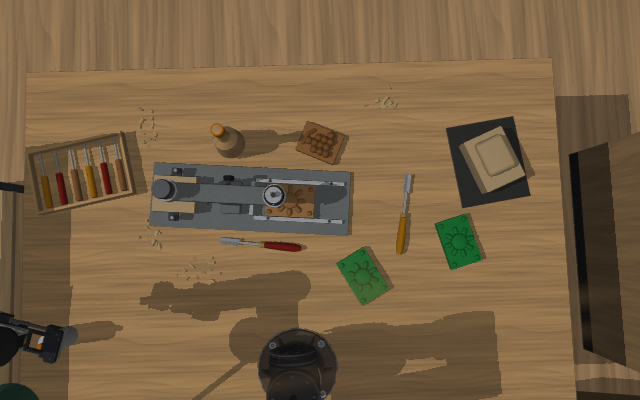

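View pics/wrist0.png

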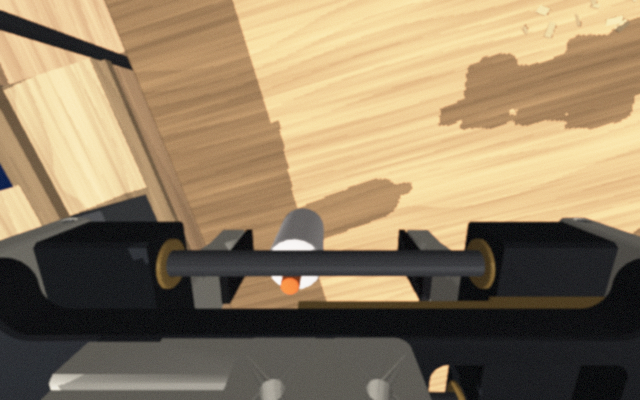

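```bash
python3 - <<'E'
from h import *
out={}
for n in ['top','scene']:
    c=camera_info(n);p,D=grab_frame(n);P=cloud(c,D)
    for t in ['copier','pattern','pattern_center','upper_ring','spindle_top','ring_middle','tracer','lower_ring']:
        for r in masks_of(t,n)[:3]:
            m=r['mask'];q=P[m];q=q[~np.isnan(q[:,0])]
            print(n,t,round(r['score'],2),[int(x) for x in r['extent']],m.sum(),np.round(np.nanmedian(q,0),3) if len(q) else '')
            out[f'{n}_{t}_{int(r["score"]*1000)}']=m
np.savez('masks',**out)
E
```

```text
top copier 0.91 [148, 163, 350, 235] 11560 [0.518 0.153 0.018]
top pattern 0.73 [148, 163, 351, 233] 11384 [0.518 0.153 0.018]
top pattern 0.66 [337, 246, 389, 309] 1605 [ 0.275 -0.208  0.024]
top pattern 0.57 [438, 215, 484, 269] 1643 [ 0.372 -0.505  0.024]
top pattern_center 0.8 [263, 183, 310, 219] 1137 [ 0.501 -0.013  0.039]
top pattern_center 0.68 [336, 245, 387, 304] 1625 [ 0.276 -0.207  0.023]
top pattern_center 0.65 [434, 216, 483, 269] 1669 [ 0.374 -0.506  0.024]
top upper_ring 0.62 [267, 190, 280, 205] 190 [0.516 0.043 0.21 ]
top spindle_top 0.57 [148, 159, 349, 238] 11436 [0.518 0.154 0.018]
top ring_middle 0.42 [267, 198, 278, 208] 27 [0.495 0.051 0.196]
top ring_middle 0.37 [222, 235, 299, 250] 488 [0.381 0.072 0.016]
top tracer 0.62 [149, 163, 352, 235] 11523 [0.518 0.153 0.018]
top lower_ring 0.49 [275, 195, 284, 205] 19 [0.493 0.024 0.182]
scene copier 0.65 [266, 202, 457, 400] 15775 [0.556 0.26  0.043]
scene pattern 0.87 [257, 127, 301, 160] 815 [ 0.385 -0.492  0.022]
scene pattern 0.62 [303, 227, 350, 277] 1306 [0.534 0.023 0.037]
scene pattern 0.62 [325, 160, 372, 200] 1103 [ 0.289 -0.195  0.021]
scene pattern_center 0.91 [300, 229, 347, 276] 1240 [0.533 0.026 0.037]
scene pattern_center 0.86 [332, 162, 370, 199] 1086 [ 0.29  -0.195  0.022]
scene pattern_center 0.7 [256, 132, 304, 157] 836 [ 0.386 -0.492  0.021]
scene upper_ring 0.71 [326, 204, 342, 219] 206 [0.525 0.052 0.208]
scene spindle_top 0.8 [270, 201, 463, 396] 15490 [0.556 0.262 0.044]
scene ring_middle 0.71 [323, 215, 351, 227] 134 [0.528 0.066 0.193]
scene ring_middle 0.43 [243, 164, 317, 188] 448 [ 0.421 -0.335  0.013]
scene tracer 0.46 [332, 205, 336, 248] 37 [0.521 0.047 0.219]
scene lower_ring 0.5 [325, 220, 346, 229] 133 [0.538 0.067 0.18 ]
```

```bash
python3 - <<'E'
from h import *
f=np.load('f_top.npz');p=f['p'];save('topz',cv2.resize(p[150:250,140:365],None,fx=3.5,fy=3.5,interpolation=cv2.INTER_CUBIC))
f=np.load('f_scene.npz');p=f['p'];save('scenez',cv2.resize(p[180:400,230:480],None,fx=2.7,fy=2.7,interpolation=cv2.INTER_CUBIC))
E
```

```text
(no output)
```

View pics/topz.png

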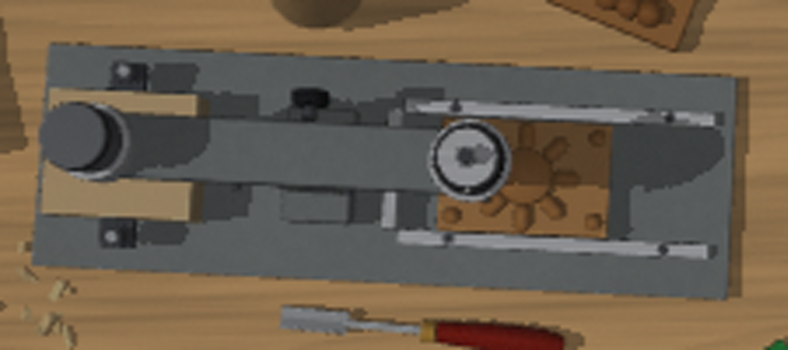

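View pics/scenez.png

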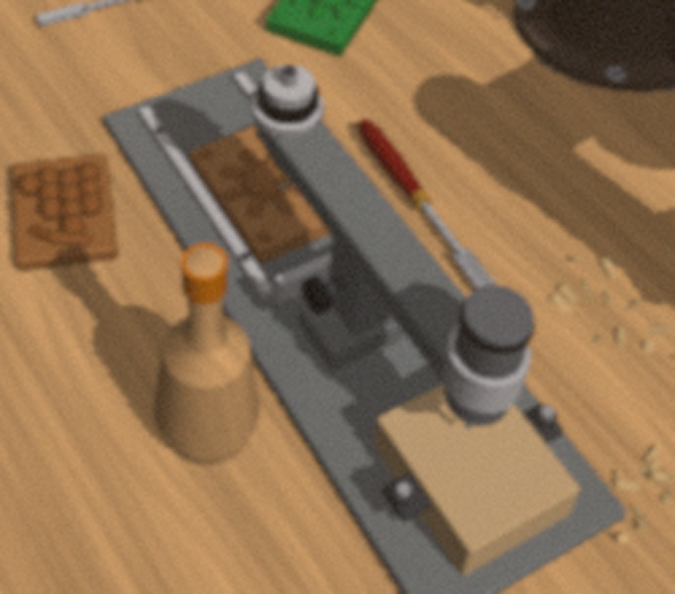

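```bash
python3 - <<'E'
from h import *
for n in ['top','scene']:
    f=np.load(f'f_{n}.npz');D=f['d'];c=dict(zip(['fx','fy','cx','cy'],f['k']),cam_to_world=f['M']);P=cloud(c,D)
    def band(lo,hi,box):
        q=P[(P[...,2]>lo)&(P[...,2]<hi)&(P[...,0]>box[0])&(P[...,0]<box[1])&(P[...,1]>box[2])&(P[...,1]<box[3])];return q
    b=band(.008,.021,(.38,.7,-.25,.45))
    r=cv2.minAreaRect(b[:,:2].astype(np.float32)*1000);print(n,'bed',r,len(b),np.median(b[:,2]))
    s=band(.225,.245,(.4,.65,.25,.45));print('spin',len(s),s.mean(0),s.min(0),s.max(0), cv2.minEnclosingCircle(s[:,:2].astype(np.float32)*1000))
    u=band(.2,.24,(.4,.65,-.05,.15));print('upper+tracer',len(u),(u.min(0)+u.max(0))/2,u.min(0),u.max(0))
    bm=band(.16,.175,(.4,.65,-.05,.45));r=cv2.minAreaRect(bm[:,:2].astype(np.float32)*1000);print('beam',r,len(bm))
    pt_=band(.03,.042,(.42,.6,-.16,.12));r=cv2.minAreaRect(pt_[:,:2].astype(np.float32)*1000);print('pat',r,len(pt_),pt_.min(0))
E
```

```text
top bed ((540.046630859375, 99.42779541015625), (319.1961975097656, 697.892578125), 0.001508163521066308) 7085 0.014684564353376617
spin 311 [0.540828   0.34030893 0.23415906] [0.5151328  0.31569463 0.22594706] [0.56672763 0.36755323 0.2417839 ] ((540.759521484375, 341.4198913574219), 26.926671981811523)
upper+tracer 240 [0.51807448 0.04091406 0.21554135] [0.49173475 0.01634012 0.20002864] [0.5444142  0.065488   0.23105406]
beam ((526.2432250976562, 178.52688598632812), (317.703125, 58.3145637512207), 84.95813751220703) 1607
pat ((512.3346557617188, -15.81011962890625), (277.51690673828125, 127.75471496582031), 85.69120025634766) 850 [ 0.43899986 -0.15823331  0.03008067]
scene bed ((540.1436767578125, 133.3485870361328), (631.6327514648438, 319.8842468261719), 89.93952941894531) 7080 0.014020590019808377
spin 528 [0.54392749 0.34554123 0.2330224 ] [0.51651666 0.31773405 0.22529438] [0.56873857 0.37063205 0.23769364] ((542.2723999023438, 344.0164489746094), 27.01507568359375)
upper+tracer 238 [0.51917656 0.04488062 0.21300447] [0.49507712 0.0214004  0.20008426] [0.543276   0.06836084 0.22592467]
beam ((532.7938232421875, 205.1179656982422), (339.0733337402344, 57.61713409423828), 85.6295394897461) 2113
pat ((528.9461059570312, 27.308143615722656), (190.9472198486328, 79.71308898925781), 83.18599700927734) 932 [ 0.47804343 -0.069865    0.03003329]
```

```bash
python3 - <<'E'
from h import *
from scipy.optimize import least_squares
# refine with bed edges: gray pixels vs wood, top image
f=np.load('f_top.npz');p=f['p'];D=f['d'];c=dict(zip(['fx','fy','cx','cy'],f['k']),cam_to_world=f['M'])
hsv=cv2.cvtColor(p,cv2.COLOR_RGB2HSV)
m=((hsv[...,1]<70)).astype(np.uint8);m[:150]=0;m[250:]=0;m[:,:140]=0;m[:,365:]=0
n,l,st,_=cv2.connectedComponentsWithStats(m);i=1+np.argmax(st[1:,4]);m=(l==i)
v,u=np.nonzero(m);print(st[i])
# intersect with z=.015
M=c['cam_to_world'];d=np.stack([(u-c['cx'])/c['fx'],(v-c['cy'])/c['fy'],np.ones(len(u))],-1)@M[:3,:3].T
q=M[:3,3]+d*((.015-M[2,3])/d[:,2])[:,None]
r=cv2.minAreaRect(q[:,:2].astype(np.float32)*1000);print(r,cv2.boxPoints(r))
# pattern: brown
b=((hsv[...,0]<15)&(hsv[...,1]>110));b[:180]=0;b[222:]=0;b[:,:262]=0;b[:,325:]=0
v,u=np.nonzero(b)
d=np.stack([(u-c['cx'])/c['fx'],(v-c['cy'])/c['fy'],np.ones(len(u))],-1)@M[:3,:3].T
q=M[:3,3]+d*((.037-M[2,3])/d[:,2])[:,None]
r=cv2.minAreaRect(q[:,:2].astype(np.float32)*1000);print('pat',len(u),r,cv2.boxPoints(r))
def frame(hx,hy,yaw):
    return np.array([hx,hy]),np.array([[np.cos(yaw),-np.sin(yaw)],[np.sin(yaw),np.cos(yaw)]])
o,R=frame(.5187,.043,np.radians(-4.4))
print('pat in copier', ((cv2.boxPoints(r)/1000-o)@R))
print(np.percentile((q[:,:2]-o)@R,[1,99],axis=0))
for n in ['top','scene']:
    f=np.load(f'f_{n}.npz');p=f['p'].copy();c=dict(zip(['fx','fy','cx','cy'],f['k']),cam_to_world=f['M'])
    big=cv2.resize(p,None,fx=3,fy=3,interpolation=cv2.INTER_CUBIC)
    def P3(x,y,z): w=o+R@np.array([x,y]); a=proj(c,[w[0],w[1],z]); return (int(a[0]*3+1),int(a[1]*3+1))
    def poly(pts,z,col): cv2.polylines(big,[np.array([P3(x,y,z) for x,y in pts])],True,col,1)
    rails=[(52.5e-3,-.2),(52.5e-3,.075),(-52.5e-3,.075),(-52.5e-3,-.2)]
    poly(rails,.025,(255,0,0)); 
    a=np.linspace(0,6.28,40)
    poly([(.031*np.cos(t),.3+.031*np.sin(t)) for t in a],.235,(0,255,0))
    poly([(.033*np.cos(t),.033*np.sin(t)) for t in a],.182,(0,255,0))
    poly([(.023*np.cos(t),.023*np.sin(t)) for t in a],.210,(0,255,255))
    poly([(.026,-.015),(.026,.315),(-.026,.315),(-.026,-.015)],.168,(255,255,0))
    big=big[450:750,420:1095] if n=='top' else big[540:1140,690:1440]
    save(n+'_ov',big)
E
```

```text
[  149   162   202    74 10690]
((524.66357421875, 133.35516357421875), (620.308837890625, 198.88986206054688), 85.44949340820312) [[ 400.9251  -167.93185]
 [ 599.18805 -183.71133]
 [ 648.40204  434.64218]
 [ 450.1391   450.42166]]
pat 201 ((515.1240234375, 4.007286071777344), (136.90213012695312, 96.11952209472656), 82.26309204101562) [[458.2866   -57.350624]
 [553.53107  -70.29067 ]
 [571.9614    65.3652  ]
 [476.71698   78.305244]]
pat in copier [[-0.05253656 -0.10468972]
 [ 0.04341995 -0.11028457]
 [ 0.05138859  0.02638544]
 [-0.04456788  0.03198029]]
[[-0.04500691 -0.10459161]
 [ 0.04414258  0.02605199]]
```

View pics/top_ov.png

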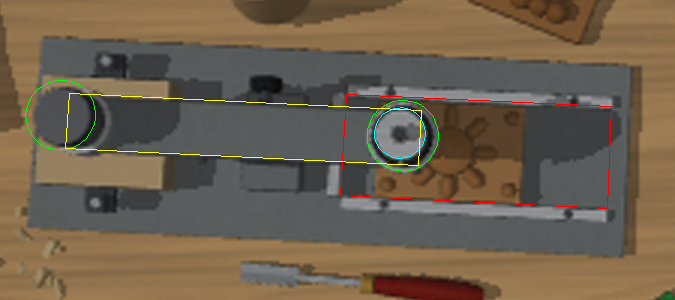

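View pics/scene_ov.png

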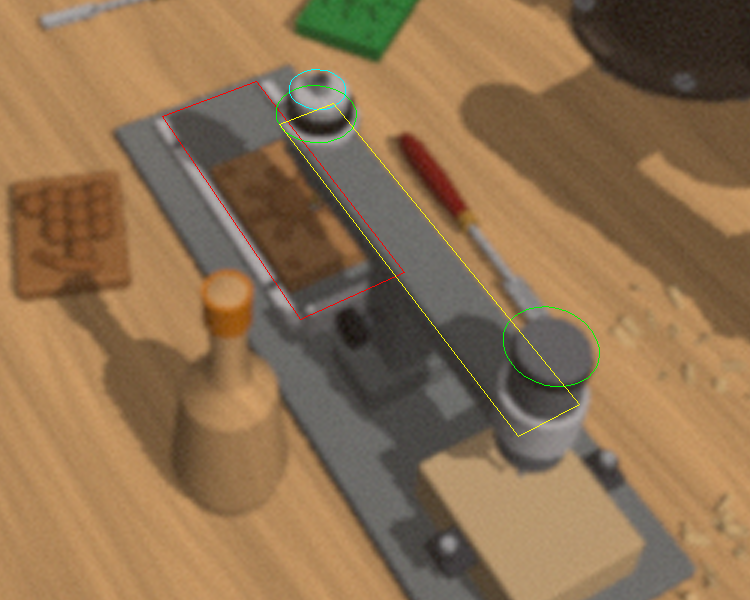

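```bash
python3 - <<'E'
import plant
print([n for n in dir(plant) if not n.startswith('__')])
for k in dir(plant):
    if 'tip' in k.lower(): print(k,getattr(plant,k))
from h import *
f=np.load('f_top.npz');p=f['p'];D=f['d'];c=dict(zip(['fx','fy','cx','cy'],f['k']),cam_to_world=f['M'])
o=np.array([.5183,.043]);yw=np.radians(-4.5);R=np.array([[np.cos(yw),-np.sin(yw)],[np.sin(yw),np.cos(yw)]])
M=c['cam_to_world']
def onz(u,v,z):
    d=M[:3,:3]@np.array([(u-c['cx'])/c['fx'],(v-c['cy'])/c['fy'],1]);return M[:3,3]+d*(z-M[2,3])/d[2]
for (a,b) in [(612,130),(611,180),(608,234),(437,225)]:
    w=onz(a/3.5+140-.4,b/3.5+150-.4,.037);print(w,(w[:2]-o)@R)
# depth profile along centre: heights
P=cloud(c,D);q=((P[...,:2]-o)@R)
s=(abs(q[...,0])<.03)&(q[...,1]<-.02)&(q[...,1]>-.2)
for y in np.arange(-.15,-.03,.006):
    k=s&(abs(q[...,1]-y)<.003);print(round(y,3),np.round(np.nanmedian(P[...,2][k]),4),end=' ')
print(o+R@np.array([0,-.16]))
m=np.load('masks.npz')
for n in ['mallet','grape_carving']:
    for r in masks_of(n,'top')[:1]:
        w=P[r['mask']];print(n,r['score'],np.nanmedian(w,0),np.nanmin(w,0),np.nanmax(w,0))
E
```

```text
['PlanningError', 'camera_info', 'close_job', 'grab_frame', 'masks_of', 'search_frame', 'sense', 'tip_extent']
tip_extent 0.025
[ 0.55256189 -0.06984417  0.037     ] [ 0.04300992 -0.10980815]
[ 0.50846814 -0.06765931  0.037     ] [-0.00111932 -0.11108959]
[ 0.46114709 -0.06363072  0.037     ] [-0.04861057 -0.11078618]
[0.47355307 0.08589613 0.037     ] [-0.04797458  0.03925309]
-0.15 0.0158 -0.144 0.0156 -0.138 0.0155 -0.132 0.0145 -0.126 0.0141 -0.12 0.0136 -0.114 0.0151 -0.108 0.0355 -0.102 0.0364 -0.096 0.0379 -0.09 0.037 -0.084 0.0378 -0.078 0.0384 -0.072 0.0381 -0.066 0.0403 -0.06 0.0421 -0.054 0.0449 -0.048 0.0455 -0.042 0.0466 -0.036 0.0467 [ 0.50574654 -0.11650677]
mallet 0.82 [0.68488386 0.17772961 0.12551237] [ 0.651366    0.14435782 -0.00075818] [0.73253827 0.22321319 0.24278147]
grape_carving 0.63 [0.49861597 0.03128727 0.19647702] [0.48963902 0.01634012 0.18529625] [0.53880481 0.06714226 0.20237994]
```

```bash
python3 -m jog '[[[0,0,50],0],[[40,-20,100],-8],[[80,-45,110],-16],[[120,-80,110],-24],[[160,-115,110],-32],[[200,-150,110],-40],[[240,-185,110],-48],[[280,-220,110],-56],[[300,-265,110],-64],[[310,-310,110],-72],[[315,-355,110],-79],[[320,-400,110],-79]]' 40 30
```

```text
time_s: 2.35
ee_pos: [0.4977, 0.2592, 0.3613]
tcp_rot: [-0.678, 0.735, -0.0, -0.0]
force: [1.0, -0.3, 0.7]
gripper_width: 0.45
```

```bash
python3 -m jog '[[[0,-48,0],0],[[0,-96,0],0],[[2,-144,0],0],[[2,-192,0],0],[[4,-240,0],0],[[5,-288,0],0],[[6,-336,0],0],[[7,-368,0],0],[[7,-368,-40],0],[[7,-368,-90],0],[[7,-368,-130],0],[[7,-368,-130],0]]'
python3 - <<'E'
from h import *
print(sense()['ee_pos'],sense()['qpos'],sense()['force'])
p,d=grab_frame('wrist');save('w1',p);p,d=grab_frame('scene');save('s1',p)
E
```

```text
time_s: 3.55
ee_pos: [0.5009, -0.1069, 0.2267]
tcp_rot: [-0.679, 0.734, 0.003, -0.003]
force: [0.1, -0.2, 0.6]
gripper_width: 0.455
[ 0.5008891  -0.1069462   0.22668116] [ 0.17229314  0.11427136 -0.37153565 -0.00179626 -1.09421865 -0.24852972] [ 0.12460578 -0.23492067  0.63351009]
```

View pics/w1.png

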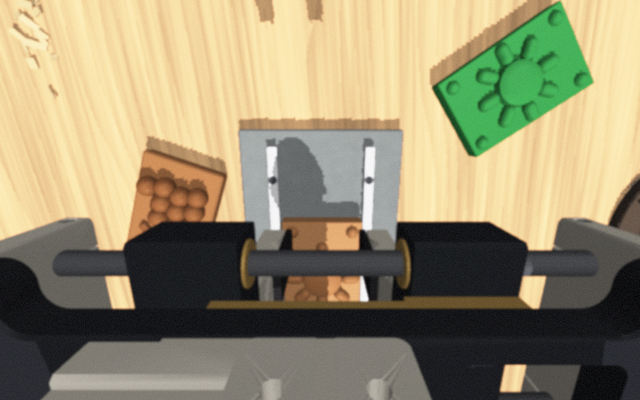

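View pics/s1.png

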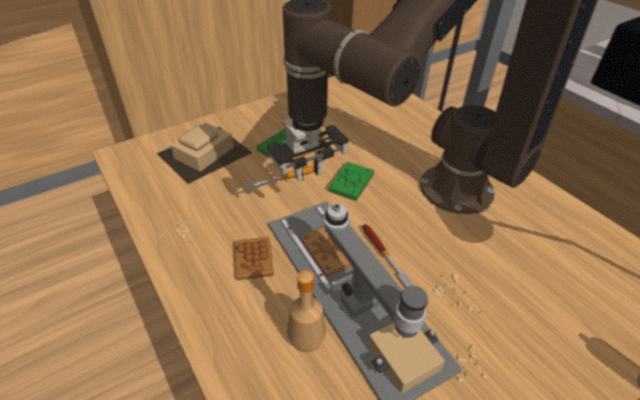

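```bash
python3 - <<'E'
from h import *
s=sense();print(s['ee_pos'],s['qpos'],s['qvel'])
E
```

```text
[ 0.50477043 -0.10694667  0.23264972] [ 1.72785792e-01  1.10276334e-01 -3.62824744e-01  1.07577820e-03
 -1.09801469e+00 -2.48524834e-01] [ 3.36767329e-03 -2.76572941e-02  4.52171812e-02  8.65578676e-03
 -2.13054513e-03  4.78520748e-05]
```

```bash
python3 -m jog '[[[1,0,-45],0],[[1,0,-90],0],[[1,0,-135],0],[[1,0,-170],0],[[1,0,-180],0],[[1,0,-185],0],[[1,0,-185],0]]'
python3 - <<'E'
from h import *
p,d=grab_frame('scene');save('s2',p[100:300,200:440].repeat(2,0).repeat(2,1));print(sense()['ee_pos'],sense()['force'])
E
```

```text
time_s: 4.35
ee_pos: [0.5071, -0.1065, 0.0483]
tcp_rot: [-0.68, 0.733, -0.001, 0.001]
force: [-0.2, -0.0, 1.0]
gripper_width: 0.457
[ 0.50713525 -0.10649555  0.04860679] [-0.24999423 -0.13302586  0.46715775]
```

View pics/s2.png

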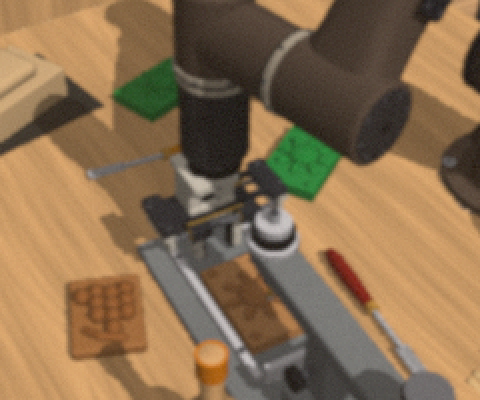

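```bash
python3 -m jog '[[[0.5,6,0],0],[[1,12,0],0],[[1.4,18,0],0],[[1.9,24,0],0],[[2.4,30,0],0],[[2.6,34,0],0],[[3,38,0],0],[[3.3,42,0],0],[[3.6,46,0],0],[[3.9,50,0],0],[[3.9,50,0],0]]'; python3 - <<'E'
from h import *
s=sense();print(s['ee_pos'],s['force']);p,d=grab_frame('wrist');save('w3',p)
E
```

```text
time_s: 5.5
ee_pos: [0.5092, -0.0564, 0.0466]
tcp_rot: [-0.68, 0.733, 0.0, 0.0]
force: [0.8, -1.1, 0.1]
gripper_width: 0.453
[ 0.50919416 -0.05644845  0.04657219] [ 0.75762838 -1.08354939  0.13215863]
```

View pics/w3.png

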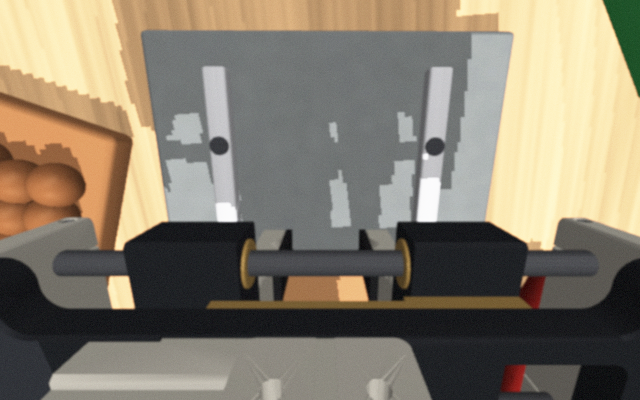

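```bash
python3 -m jog '[[[0.2,3,0],0],[[0.5,6,0],0],[[0.6,8,0],0],[[0.7,9,0],0],[[0.7,9,0],0]]'; python3 -m jog '[[[0.1,1,0],0],[[0.1,2,0],0],[[0.2,3,0],0]]' ; python3 -m jog '[[[0.1,1,0],0],[[0.1,2,0],0],[[0.1,2,0],0]]'; python3 - <<'E'
from h import *
s=sense();print(s['ee_pos'],s['force'])
E
```

```text
time_s: 6.05
ee_pos: [0.5098, -0.0475, 0.0464]
tcp_rot: [-0.68, 0.733, 0.0, -0.0]
force: [-1.3, -0.6, 1.5]
gripper_width: 0.459
time_s: 6.35
ee_pos: [0.51, -0.0447, 0.0465]
tcp_rot: [-0.68, 0.733, 0.0, -0.0]
force: [0.0, -2.4, -0.6]
gripper_width: 0.455
time_s: 6.65
ee_pos: [0.5102, -0.0425, 0.0465]
tcp_rot: [-0.68, 0.733, 0.0, 0.0]
force: [-0.5, -0.5, -0.4]
gripper_width: 0.457
[ 0.51022674 -0.04250215  0.04653521] [-0.51472424 -0.49463846 -0.36636901]
```

```bash
python3 -m jog '[[[0.1,1,0],0],[[0.1,2,0],0],[[0.2,3,0],0],[[0.2,3,0],0]]' ; python3 - <<'E'
from h import *
s=sense();print(s['ee_pos'],s['force'])
p,d=grab_frame('scene');save('s4',cv2.resize(p[150:320,240:440],None,fx=3.5,fy=3.5))
p,d=grab_frame('top');save('t4',cv2.resize(p[150:250,200:365],None,fx=4.5,fy=4.5))
E
```

```text
time_s: 7.05
ee_pos: [0.5098, -0.0414, 0.0466]
tcp_rot: [-0.68, 0.734, -0.0, -0.001]
force: [2.2, -13.7, 0.6]
gripper_width: 0.457
[ 0.50977154 -0.04136841  0.04658304] [  2.20125728 -13.73831388   0.63519488]
```

View pics/s4.png

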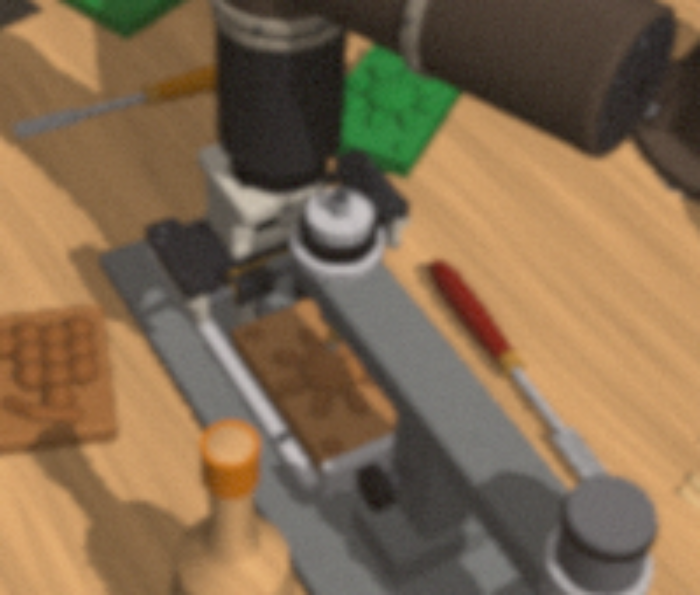

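View pics/t4.png

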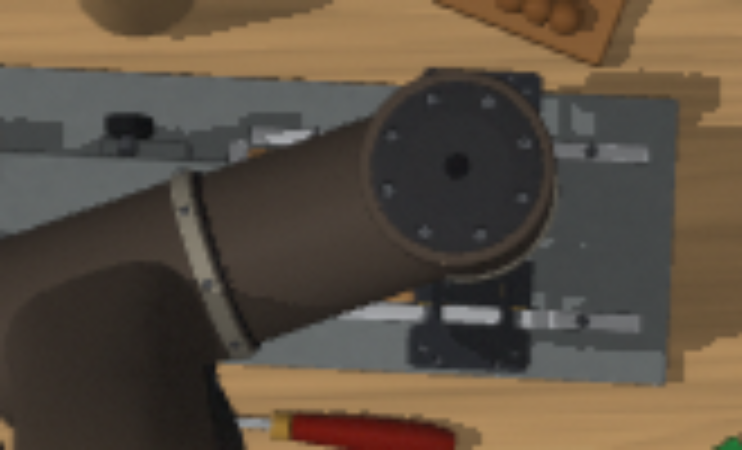

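```bash
python3 -m jog '[[[-0.5,-6,0],0],[[-2,-26,0],0],[[-4,-50,0],0],[[-6,-75,2],0],[[-6,-75,50],0],[[-6,-75,100],0],[[-6,-75,150],0],[[-6,-75,200],8],[[-6,-75,250],16],[[-6,-75,290],24],[[-6,-75,300],32],[[-6,-75,300],40]]' 85; python3 -m jog '[[[0,-30,0],8],[[0,-30,0],16],[[0,-30,0],24],[[0,-30,0],32],[[0,-30,0],40],[[0,-30,0],48],[[0,-30,0],50]]'; python3 - <<'E'
from h import *
s=sense();print(s['ee_pos'],s['qpos'],s['force'])
for n in ['top','wrist']:
    c=camera_info(n);p,d=grab_frame(n);save(n+'5',p);np.savez('g_'+n,p=p,d=d,M=c['cam_to_world'],k=[c['fx'],c['fy'],c['cx'],c['cy']])
E
```

```text
time_s: 8.35
ee_pos: [0.5055, -0.1145, 0.3496]
tcp_rot: [0.891, -0.454, 0.002, -0.002]
force: [1.2, 0.3, -1.7]
gripper_width: 0.971
time_s: 9.05
ee_pos: [0.5046, -0.1445, 0.3467]
tcp_rot: [0.999, -0.035, 0.0, -0.0]
force: [0.3, -0.7, 0.3]
gripper_width: 0.967
[ 0.50456248 -0.14446413  0.34670758] [ 9.49075073e-02  5.90621076e-02 -1.57266756e-01 -4.96225655e-04
 -1.35357094e+00  1.40557828e+00] [ 0.25891932 -0.67744336  0.28967969]
```

View pics/top5.png

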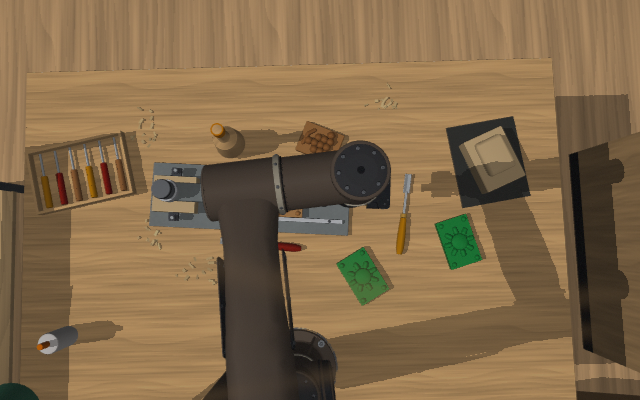

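View pics/wrist5.png

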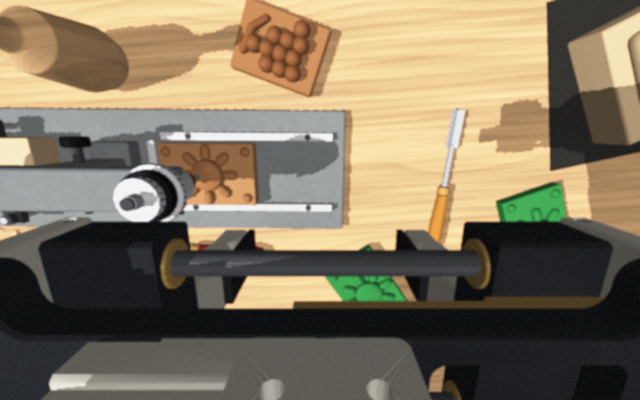

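```bash
cat > ov.py <<'E'
from h import *
def overlay(f,o,yaw,name,crop,k=4,py=0.0):
    p=f['p'];c=dict(zip(['fx','fy','cx','cy'],f['k']),cam_to_world=f['M'])
    R=np.array([[np.cos(yaw),-np.sin(yaw)],[np.sin(yaw),np.cos(yaw)]])
    big=cv2.resize(p,None,fx=k,fy=k,interpolation=cv2.INTER_CUBIC)
    def P3(x,y,z): w=o+R@np.array([x,y]); a=proj(c,[w[0],w[1],z]); return (int((a[0]+.5)*k),int((a[1]+.5)*k))
    def poly(pts,z,col): cv2.polylines(big,[np.array([P3(x,y,z) for x,y in pts])],True,col,1)
    poly([(52.5e-3,-.2),(52.5e-3,.075),(-52.5e-3,.075),(-52.5e-3,-.2)],.025,(255,0,0))
    a=np.linspace(0,6.28,40)
    poly([(.033*np.cos(t),.033*np.sin(t)) for t in a],.182,(0,255,0))
    poly([(.028*np.cos(t),.028*np.sin(t)) for t in a],.197,(255,0,255))
    poly([(.023*np.cos(t),.023*np.sin(t)) for t in a],.210,(0,255,255))
    poly([(.05,py-.075),(.05,py+.075),(-.05,py+.075),(-.05,py-.075)],.037,(0,0,255))
    x0,y0,x1,y1=[v*k for v in crop];save(name,big[y0:y1,x0:x1])
E
python3 - <<'E'
from ov import *
f=np.load('g_wrist.npz')
overlay(f,np.array([.5183,.043]),np.radians(-4.5),'w5ov',(90,100,290,240))
c=dict(zip(['fx','fy','cx','cy'],f['k']),cam_to_world=f['M']);P=cloud(c,f['d'])
q=P[(P[...,2]>.203)&(P[...,2]<.214)&(abs(P[...,0]-.518)<.05)&(abs(P[...,1]-.043)<.05)]
print(len(q),cv2.minEnclosingCircle(q[:,:2].astype(np.float32)*1000),np.median(q,0))
E
```

```text
1430 ((516.3389892578125, 42.509395599365234), 23.402969360351562) [0.51964212 0.03715413 0.20974775]
```

View pics/w5ov.png

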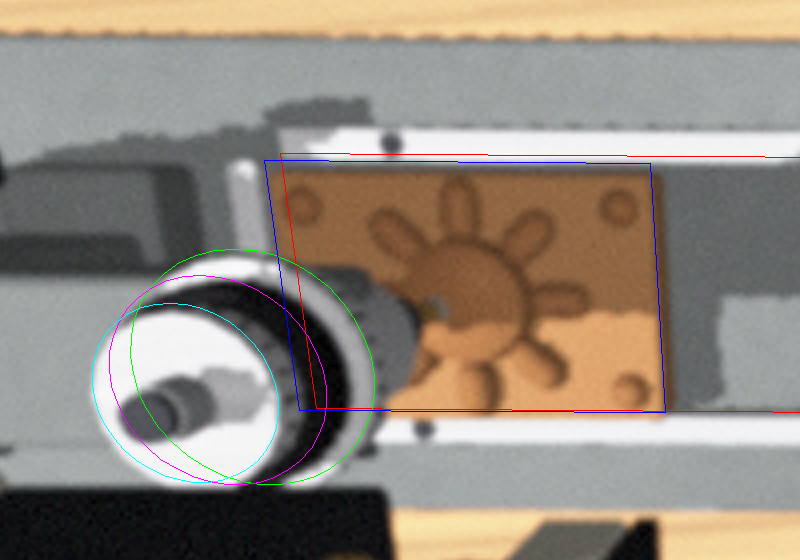

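```bash
python3 -m jog '[[[3,45,0],0],[[6,90,0],0],[[9,135,0],0],[[13,175,0],0],[[13,187,0],0],[[13,187,0],0],[[13,187,-40],0],[[13,187,-80],0],[[13,187,-100],0],[[13,187,-100],0],[[13,187,-100],0]]' 85; python3 - <<'E'
from h import *
s=sense();print(s['ee_pos'],s['qpos'],s['force'],s['torque'])
n='wrist'
c=camera_info(n);p,d=grab_frame(n);save('w6',p);np.savez('g_'+n,p=p,d=d,M=c['cam_to_world'],k=[c['fx'],c['fy'],c['cx'],c['cy']])
p,d=grab_frame('scene');save('s6',cv2.resize(p[100:320,240:440],None,fx=2.7,fy=2.7))
E
```

```text
time_s: 10.25
ee_pos: [0.5179, 0.0415, 0.2474]
tcp_rot: [0.999, -0.038, 0.0, 0.0]
force: [-0.3, 0.6, 0.0]
gripper_width: 0.973
[0.51786791 0.04150394 0.24744093] [ 4.58573105e-01  1.04531010e-01 -3.33783766e-01  7.13982738e-04
 -1.13210673e+00  1.03510011e+00] [-0.31737676  0.56704281  0.04657488] [-0.04518269 -0.0389955  -0.00860639]
```

View pics/w6.png

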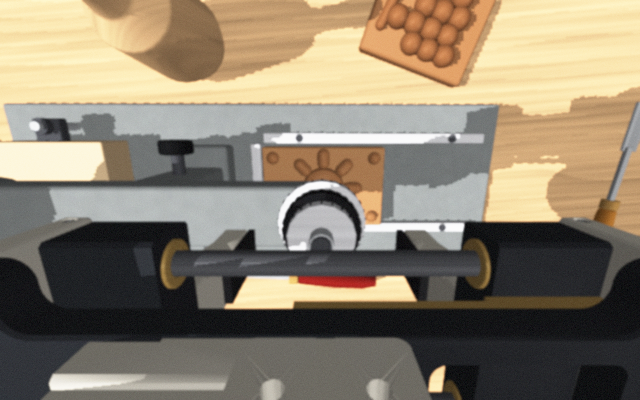

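View pics/s6.png

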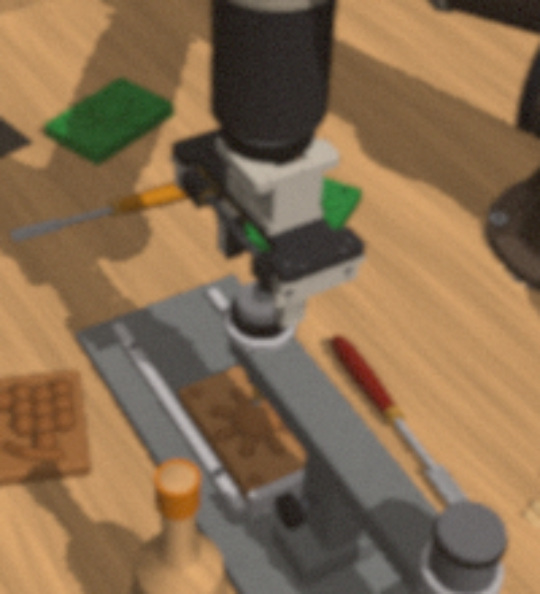

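```bash
python3 - <<'E'
from ov import *
f=np.load('g_wrist.npz')
overlay(f,np.array([.5173,.042]),np.radians(-4.5),'w6ov',(240,130,420,270))
c=dict(zip(['fx','fy','cx','cy'],f['k']),cam_to_world=f['M']);P=cloud(c,f['d'])
for lo,hi in [(.203,.214),(.178,.186)]:
    q=P[(P[...,2]>lo)&(P[...,2]<hi)&(abs(P[...,0]-.518)<.05)&(abs(P[...,1]-.043)<.036)]
    print(len(q),cv2.minEnclosingCircle(q[:,:2].astype(np.float32)*1000),q.min(0),q.max(0))
E
```

```text
2331 ((517.2429809570312, 43.186126708984375), 23.085168838500977) [0.50644909 0.02039344 0.20300107] [0.53961898 0.06577228 0.21388279]
998 ((516.0092163085938, 43.57170104980469), 33.711021423339844) [0.49707874 0.0107397  0.17800794] [0.54923945 0.07614971 0.18596542]
```

View pics/w6ov.png

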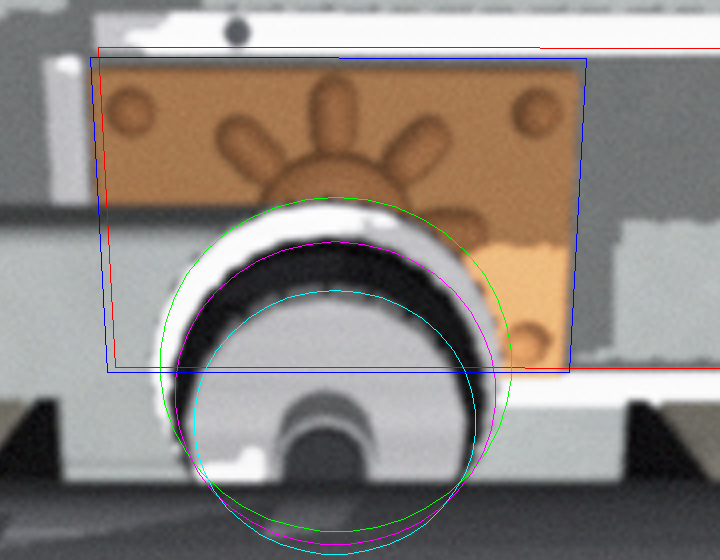

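```bash
python3 -m jog '[[[-1,1,-15],0],[[-1,1,-30],0],[[-1,1,-36],0],[[-1,1,-36],0],[[-1,1,-36],0]]' 85; python3 -m jog '[[[0,0,0],0],[[0,0,0],0],[[0,0,0],0],[[0,0,0],0]]' 62 ; python3 - <<'E'
from h import *
s=sense();print(s['ee_pos'],s['force'],s['torque'])
p,d=grab_frame('wrist');save('w7',p)
p,d=grab_frame('scene');save('s7',cv2.resize(p[170:250,290:390],None,fx=6,fy=6))
E
```

```text
time_s: 10.85
ee_pos: [0.517, 0.0434, 0.2117]
tcp_rot: [0.999, -0.038, 0.001, -0.0]
force: [-0.6, -0.2, 0.3]
gripper_width: 0.969
time_s: 11.25
ee_pos: [0.5164, 0.0433, 0.2108]
tcp_rot: [0.999, -0.038, 0.0, -0.0]
force: [0.3, -0.0, 0.1]
gripper_width: 0.722
[0.51643715 0.04330182 0.21075552] [ 0.28720021 -0.04765282  0.05151251] [-0.02343006 -0.0203262  -0.00967067]
```

View pics/w7.png

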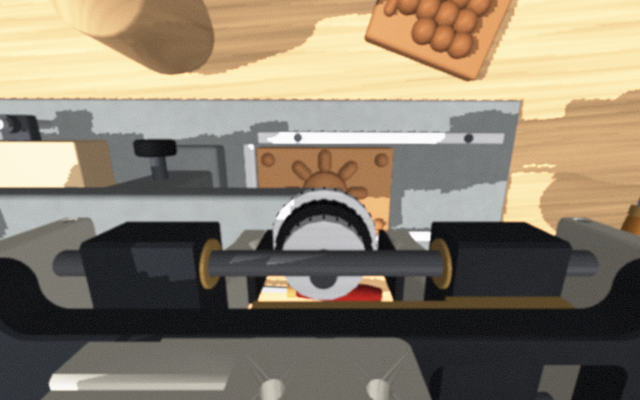

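View pics/s7.png

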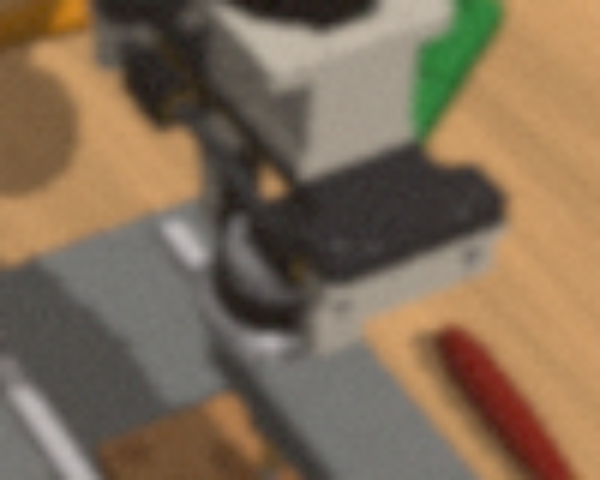

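```bash
python3 -m jog '[[[0,0,0],0],[[0,0,0],0],[[0,0,0],0],[[0,0,0],0],[[0,0,0],0]]' 45 20; python3 - <<'E'
from h import *
s=sense();print(s['ee_pos'],s['force'],s['torque'],s['gripper_width']*88)
E
```

```text
time_s: 11.85
ee_pos: [0.5165, 0.0442, 0.2106]
tcp_rot: [0.999, -0.038, 0.0, -0.001]
force: [-1.3, 5.1, 0.9]
gripper_width: 0.633
[0.51652439 0.04419699 0.21058124] [-1.31726643  5.14917846  0.87690273] [1.81887324 0.41897619 0.07303439] 55.676957520149344
```

```bash
cat > r.py <<'E'
from h import *
T=[];F=[]
s=sense()
q=s['tcp_rot'];yaw=np.degrees(np.arctan2(2*q[0]*q[1],q[0]**2-q[1]**2))
print('t %.2f yaw %.1f pos %s F %s Tz %.3f w %.1f j6 %.2f'%(s['time_s'],yaw,np.round(s['ee_pos']*1000,1),np.round(s['force'],1),s['torque'][2],s['gripper_width']*88,s['qpos'][5]))
E
python3 -m jog '[[[0,1,0],0],[[0,1,0],0],[[0,1,0],-2],[[0,1,0],-5],[[0,1,0],-8]]' 45 30;python3 r.py; python3 -m jog '[[[0,0,0],-4],[[0,0,0],-8],[[0,0,0],-12],[[0,0,0],-16],[[0,0,0],-20]]';python3 r.py
```

```text
time_s: 12.35
ee_pos: [0.5165, 0.0443, 0.2106]
tcp_rot: [0.994, -0.108, 0.0, -0.0]
force: [1.1, 0.4, -0.4]
gripper_width: 0.629
t 12.35 yaw -12.5 pos [516.5  44.3 210.6] F [ 1.1  0.4 -0.4] Tz 0.207 w 55.3 j6 0.89
time_s: 12.85
ee_pos: [0.5165, 0.0444, 0.2106]
tcp_rot: [0.96, -0.28, 0.0, -0.0]
force: [0.4, 2.3, -0.4]
gripper_width: 0.627
t 12.85 yaw -32.5 pos [516.5  44.4 210.6] F [ 0.4  2.3 -0.4] Tz 0.191 w 55.2 j6 0.54
```

```bash
python3 -m jog '[[[0,0,0],-4],[[0,0,0],-8],[[0,0,0],-12],[[0,0,0],-16],[[0,0,0],-20]]'>/dev/null;python3 r.py;  python3 -m jog '[[[0,0,0],-4],[[0,0,0],-8],[[0,0,0],-12]]'>/dev/null;python3 r.py; python3 -m jog '[[[0,0,0],-4],[[0,0,0],-8],[[0,0,0],-12]]'>/dev/null;python3 r.py; python3 - <<'E'
from h import *
p,d=grab_frame('scene');save('s8',cv2.resize(p[150:300,270:400],None,fx=4,fy=4))
E
```

```text
t 13.35 yaw -52.5 pos [516.5  44.4 210.6] F [ 0.6  0.8 -0.4] Tz 0.218 w 55.2 j6 0.19
t 13.65 yaw -64.5 pos [516.6  44.4 210.6] F [ 0.1  2.2 -1.7] Tz 0.167 w 55.6 j6 -0.02
t 13.95 yaw -76.5 pos [516.6  44.4 210.6] F [0.8 1.8 0. ] Tz 0.147 w 55.7 j6 -0.23
```

View pics/s8.png

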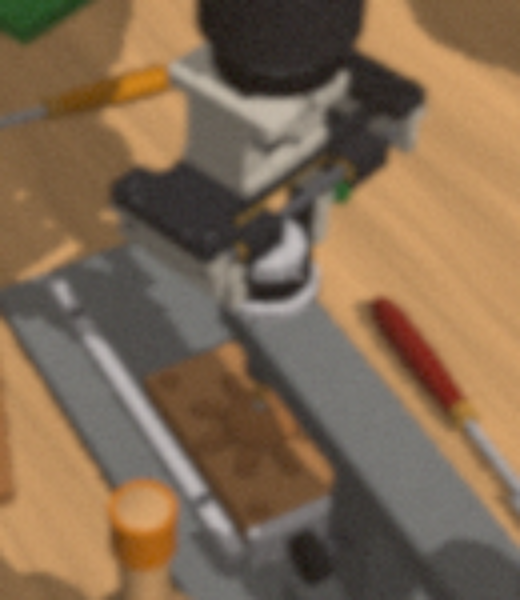

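```bash
for i in 1 2 3 4; do python3 -m jog '[[[0,0,0],-3],[[0,0,0],-6]]'>/dev/null;python3 r.py; done
```

```text
t 14.20 yaw -82.4 pos [516.6  44.4 210.6] F [ 0.9  1.7 -1.5] Tz 0.129 w 55.0 j6 -0.33
t 14.40 yaw -88.4 pos [516.6  44.4 210.6] F [-0.1  2.4 -0.5] Tz 0.174 w 55.4 j6 -0.44
t 14.60 yaw -94.4 pos [516.6  44.4 210.6] F [ 1.4  2.6 -0.4] Tz 0.285 w 55.3 j6 -0.54
t 14.80 yaw -100.4 pos [516.6  44.4 210.6] F [ 1.2  1.8 -1.4] Tz 0.176 w 55.4 j6 -0.65
```

```bash
cat > r.py <<'E'
from h import *
import sys
N=int(sys.argv[1]) if len(sys.argv)>1 else 4
A=[]
for i in range(N):
    s=sense();A.append([s['torque'][2],s['joint_torque'][5],*s['force']])
    if i<N-1: grab_frame('wrist')
A=np.array(A);q=s['tcp_rot'];yaw=np.degrees(np.arctan2(2*q[0]*q[1],q[0]**2-q[1]**2))
print('t %.2f yaw %.1f pos %s F %s Tz %s %.3f J6 %s %.3f w %.1f j6 %.2f'%(s['time_s'],yaw,np.round(s['ee_pos']*1000,1),np.round(A[:,2:].mean(0),1),np.round(A[:,0],3),A[:,0].mean(),np.round(A[:,1],3),A[:,1].mean(),s['gripper_width']*88,s['qpos'][5]))
E
python3 r.py; for i in 1 2 ; do python3 -m jog '[[[0,0,0],-3],[[0,0,0],-6]]'>/dev/null;python3 r.py; done
```

```text
t 14.95 yaw -100.3 pos [516.6  44.4 210.6] F [ 0.9  1.8 -0.8] Tz [ 0.176 -0.025 -0.196 -0.229] -0.068 J6 [ 0.679  0.512 -0.495 -0.092] 0.151 w 55.7 j6 -0.64
t 15.30 yaw -106.2 pos [516.7  44.4 210.6] F [ 1.9  2.  -1.2] Tz [ 0.165 -0.048 -0.151 -0.173] -0.052 J6 [ 0.74   0.504 -0.491 -0.082] 0.168 w 55.2 j6 -0.75
t 15.65 yaw -112.2 pos [516.7  44.4 210.6] F [ 2.5  2.3 -1.9] Tz [ 0.18  -0.027 -0.165 -0.251] -0.066 J6 [ 0.741  0.494 -0.491 -0.077] 0.167 w 55.3 j6 -0.85
```

```bash
for i in 1 2 3 4 5; do python3 -m jog '[[[0,0,0],-3],[[0,0,0],-6]]'>/dev/null;python3 r.py 1; done
```

```text
t 15.85 yaw -118.3 pos [516.7  44.4 210.6] F [ 2.3  3.  -1.7] Tz [0.134] 0.134 J6 [0.741] 0.741 w 55.3 j6 -0.96
t 16.05 yaw -124.3 pos [516.7  44.4 210.6] F [ 2.8  2.2 -2.9] Tz [0.183] 0.183 J6 [0.663] 0.663 w 55.4 j6 -1.06
t 16.25 yaw -130.3 pos [516.7  44.4 210.6] F [ 2.4  2.4 -2.8] Tz [0.228] 0.228 J6 [0.641] 0.641 w 55.0 j6 -1.17
t 16.45 yaw -136.3 pos [516.7  44.4 210.6] F [ 2.2  2.3 -2.4] Tz [0.308] 0.308 J6 [0.619] 0.619 w 55.5 j6 -1.27
t 16.65 yaw -142.3 pos [516.7  44.4 210.6] F [ 3.8  2.2 -2.7] Tz [0.262] 0.262 J6 [0.596] 0.596 w 55.3 j6 -1.38
```

```bash
python3 -m jog '[[[0,0,0],3],[[0,0,0],6]]'>/dev/null;python3 r.py 4; python3 -m jog '[[[0,0,0],-3],[[0,0,0],-6]]'>/dev/null;python3 r.py 4; python3 - <<'E'
from h import *
p,d=grab_frame('scene');save('s9',cv2.resize(p[150:300,270:400],None,fx=4,fy=4,interpolation=cv2.INTER_CUBIC))
p,d=grab_frame('wrist');save('w9',p)
E
```

```text
t 17.00 yaw -136.3 pos [516.7  44.4 210.6] F [ 3.2  2.4 -2.5] Tz [-0.228  0.109  0.235  0.235] 0.088 J6 [-0.825 -0.656  0.469  0.112] -0.225 w 55.5 j6 -1.27
t 17.35 yaw -142.3 pos [516.7  44.4 210.6] F [ 4.2  2.1 -2.6] Tz [ 0.269  0.038 -0.119 -0.175] 0.003 J6 [ 0.662  0.474 -0.576 -0.189] 0.092 w 55.4 j6 -1.38
```

View pics/s9.png

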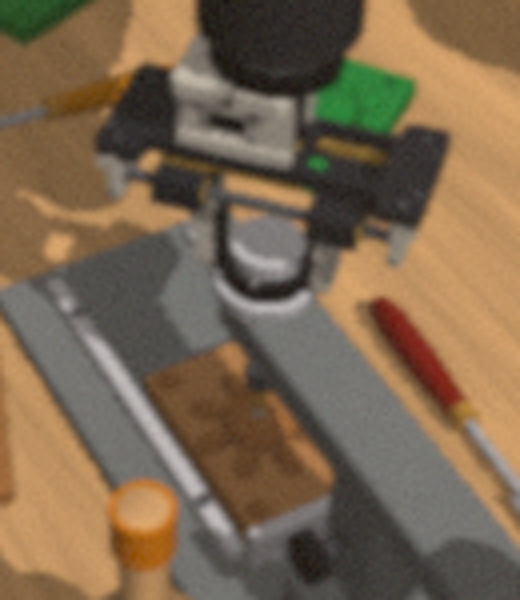

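View pics/w9.png

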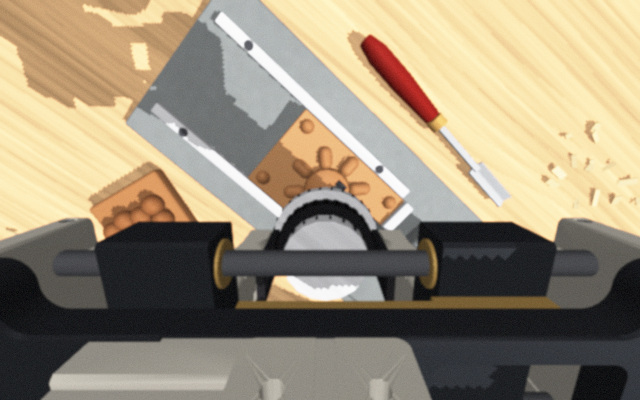

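```bash
python3 -m jog '[[[0,0,0],0],[[0,0,0],0],[[0,0,0],0],[[0,0,0],0],[[0,0,0],0],[[0,0,0],0]]' 85; python3 -m jog '[[[0,0,10],0],[[0,0,40],0],[[0,0,80],0],[[0,0,120],0],[[0,-45,130],0],[[0,-90,130],0],[[0,-135,130],0],[[0,-180,130],0],[[0,-210,130],0],[[0,-210,130],0]]'; python3 - <<'E'
from h import *
s=sense();print(s['ee_pos'],s['qpos'],s['force'])
for n in ['wrist','scene']:
    c=camera_info(n);p,d=grab_frame(n);save(n+'10',p if n=='wrist' else cv2.resize(p[150:300,270:400],None,fx=4,fy=4,interpolation=cv2.INTER_CUBIC));np.savez('e_'+n,p=p,d=d,M=c['cam_to_world'],k=[c['fx'],c['fy'],c['cx'],c['cy']])
    P=cloud(c,d);m=(np.hypot(P[...,0]-.517,P[...,1]-.043)<.012)&(P[...,2]>.17);print(n,np.nanpercentile(P[...,2][m],[5,50,95]))
f=np.load('f_scene.npz');c=dict(zip(['fx','fy','cx','cy'],f['k']),cam_to_world=f['M']);P=cloud(c,f['d']);m=(np.hypot(P[...,0]-.518,P[...,1]-.044)<.012)&(P[...,2]>.17);print('before',np.nanpercentile(P[...,2][m],[5,50,95]))
E
```

```text
time_s: 18.05
ee_pos: [0.5163, 0.0442, 0.2106]
tcp_rot: [-0.323, 0.946, -0.0, -0.0]
force: [0.1, 0.4, 0.9]
gripper_width: 0.968
time_s: 19.05
ee_pos: [0.516, -0.1688, 0.3411]
tcp_rot: [-0.321, 0.947, -0.0, -0.0]
force: [1.2, 0.3, -0.1]
gripper_width: 0.969
[ 0.5159677  -0.16880522  0.34113012] [ 4.53487954e-02  9.31667852e-02 -1.32515910e-01  6.45764972e-04
 -1.34526913e+00 -9.62528306e-01] [ 1.15900855  0.32436814 -0.1463204 ]
wrist nan
scene [0.20697137 0.2088421  0.21118283]
before [0.20672342 0.21496121 0.22500789]
  return np.nanmean(a, axis, out=out, keepdims=keepdims)
```

View pics/wrist10.png

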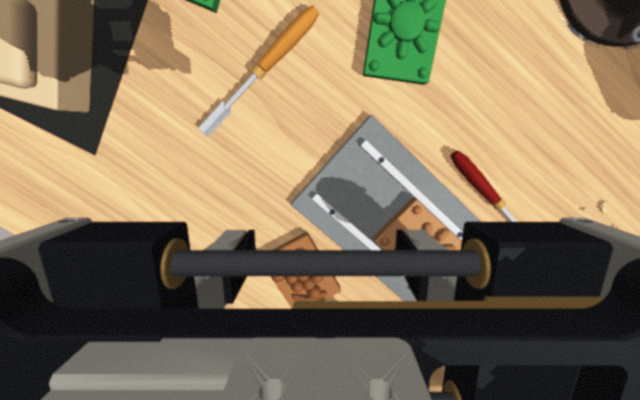

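View pics/scene10.png

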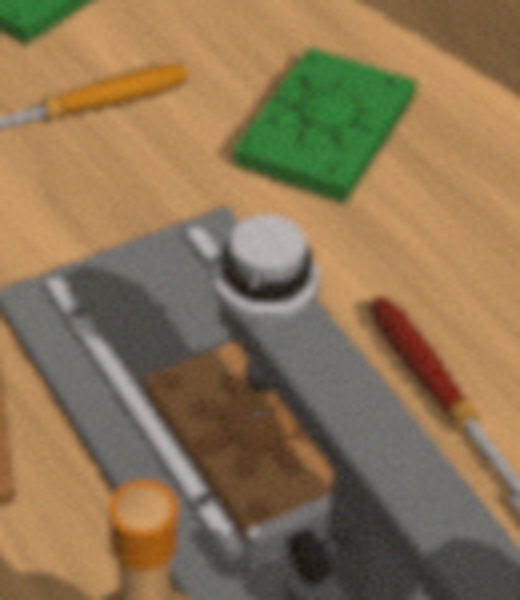

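```bash
python3 -m jog '[[[0,0,0],8],[[0,0,0],16],[[0,0,0],24],[[0,0,0],32],[[0,0,0],40],[[0,0,0],48],[[0,0,0],56],[[0,0,0],64],[[0,0,-20],72],[[0,0,-40],80],[[0,0,-60],88],[[0,0,-80],96]]'; python3 -m jog '[[[0,10,0],8],[[0,20,0],16],[[0,20,0],24],[[0,20,0],32],[[0,20,0],40],[[0,20,0],42],[[0,20,0],42],[[0,20,0],42]]'; python3 - <<'E'
from ov import *
n='wrist'
c=camera_info(n);p,d=grab_frame(n);save('w11',p);np.savez('e_'+n,p=p,d=d,M=c['cam_to_world'],k=[c['fx'],c['fy'],c['cx'],c['cy']])
overlay(np.load('e_wrist.npz'),np.array([.5167,.0433]),np.radians(-4.5),'w11ov',(60,80,260,225))
E
```

```text
time_s: 20.35
ee_pos: [0.5166, -0.1645, 0.2604]
tcp_rot: [0.921, -0.39, 0.0, -0.0]
force: [-0.1, 0.6, -0.4]
gripper_width: 0.97
time_s: 21.15
ee_pos: [0.5165, -0.1449, 0.2609]
tcp_rot: [0.999, -0.038, 0.0, -0.0]
force: [-0.4, -0.0, 0.0]
gripper_width: 0.973
```

View pics/w11.png

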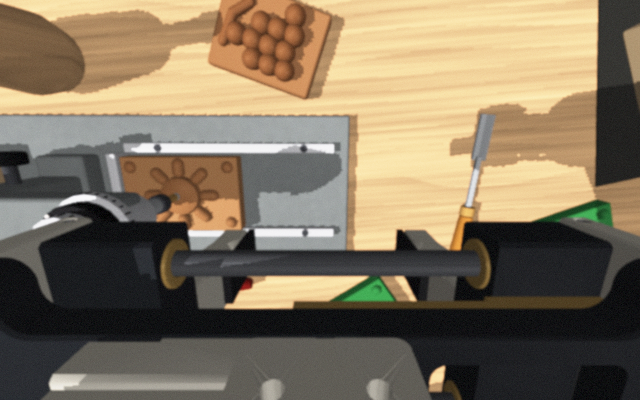

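View pics/w11ov.png

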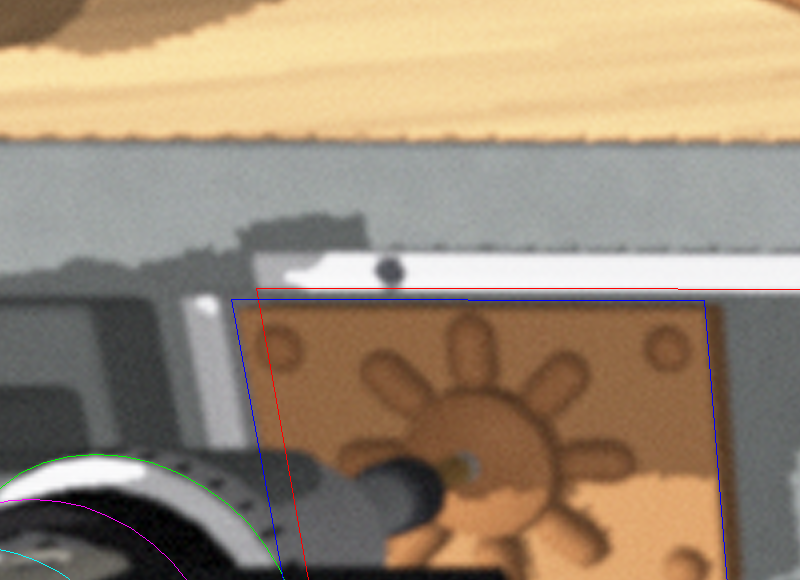

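```bash
python3 - <<'E'
from plant import *
s=sense();print(s['time_s'],s['force'],abs(s['qvel']).max());print(close_job())
E
```

```text
21.2 [-0.52049454  0.01690015  0.05780193] 0.006364111313561169
the job is handed in; nothing more can be done
None
```

I slid the rosette home against the end stop and wound the tracer down about 138° with the black ring. I then let go, moved the arm clear and handed the job in at 21.2 s, but got no verdict back.

- **Pattern home:** the push stopped dead, with the force jumping from about 0.5 N to about 14 N. The last pictures show the board up against the stop and square in its channel. My overlay of the home position was 1 to 2 mm off along the channel. That is within the 2 mm calibration, but not proof to better than that.
- **Pin load:** I worked this out from torque, since nothing measures it directly.
  - At the final ring position, the joint-6 torque was 0.079 N m different from free turning, which is about 10 N.
  - The wrist torque suggests about 12 N, but it is noisy, with single readings off by around 5 N.
  - Contact came at about 116° of turning, roughly 16 mm of travel, which fits the 10 to 25 mm gap stated.
- **Before handing in:** the gripper was clear of everything and the last picture shows the pin tip on the middle of the boss. The gouges, mallet and grape carving were never touched. I did not measure the ring again after letting go.

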